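# Clamp a fire extinguisher for service with a ratchet handle

### The job

Clamp the red extinguisher in the blue service clamp: the ratchet handle's red direction lever is set to loosen, so flip it over to tighten, then work the handle to and fro to screw the rubber pad down onto the shell. Stop when the clockwise push needed at the upright black grip has risen by about 3.5 N above what it takes to run the screw free (much more would dent the shell), let go, and leave the loose things on the bench where they are.

Things in the scene. Friction and masses are not known exactly. Their poses are not given: they have to be found in the camera images.
- clamp: Blue steel service clamp, bolted down. Base 190 x 340 x 12 mm, posts at local x = +-75 mm carry a bridge (top 166 mm above the bench) over the extinguisher. Origin: on the bench, straight below the vertical screw axis. The handle on the screw, above the bridge, points to the clamp's local -y at handle 0. The screw holds by itself when released.
- handle (a joint): Ratchet handle's angle about the vertical screw axis, rad, -0.75 to 0.75 between stops; grows clockwise seen from above (tightening). With the lever to tighten, a clockwise stroke drives the screw after up to 0.35 rad of play and a counter-clockwise one only clicks back (2 to 6 N at the grip); with it to loosen, the other way round. It stays where it is left.
- head_top (a point): Centre of the top of the round steel ratchet head (72 mm across), on the screw axis, 192 mm above the bench. Local x points along the handle to the grip, y to the counter-clockwise side, z up. The handle's top is level with the head's, from 62 mm out 187 mm above the bench.
- grip_top (a point): Top centre of the upright round black grip fixed to the handle's end: 24 mm in diameter, 52 mm tall, 140 mm from the screw axis, top 238 mm above the bench. With the pad clear, driving the screw takes a push of 5 to 10 N here, square to the handle (reads lower held still after a move: compare like with like); as the pad presses it rises by some 8 N per rad. A rise of 2 to 5.5 N is right.
- lever (a joint): Angle of the red lever on top of the ratchet head, rad. 0 = loosen (as found, up to 0.2 over a tooth): its free end, over the head, stands 12 mm to head_top's local -y side of the handle's line. 0.72 = tighten: 12 mm to the +y side. A spring snaps it to either side from the middle (0.36); over a tooth it may rest at 0.5 to 0.72. A slow sideways push of 2 to 5 N near its free end turns it.
- lever_tip (a point): Top edge of the red lever's free end. The lever is an upright fin 8 mm thick, 22 mm tall (192 to 214 mm above the bench); it turns about a vertical pivot on the handle's line, 42 mm from the screw axis, and reaches 34 mm from the pivot back over the head, away from the grip. Local -x points from pivot to tip.
- pad: Round black rubber pad (44 mm in diameter, 14 mm thick) under the screw. Origin: centre of its underside. It starts 2 to 7 mm above the crown of the extinguisher and comes down 4 mm per rad of screw turn; it gives a little when it presses.
- extinguisher: Red extinguisher lying in the clamp's rubber saddles, immovable: shell 90 mm in diameter, about 310 mm long, brass valve towards the clamp's +y. Origin: in the shell's axis, about below the pad; axis along local y. Its crown is 45 mm above the origin.
- wrench: Steel open-ended wrench lying loose, bystander. Origin at the middle of its underside.
- screwdriver: Screwdriver lying loose, bystander. Origin at the middle of its underside.
- tape: Orange tape roll, 100 mm across, 24 mm tall, bystander. Origin under its centre.
- pin_jar: Jar with yellow cap, 64 mm across, 85 mm tall, bystander. Origin under its centre.
- carton: Cardboard carton 120 x 160 x 75 mm, bystander. Origin under its centre.
- valve_cap: Brass valve cap, 40 mm across, 34 mm tall, bystander. Origin under its centre.
- mug: White mug, 76 mm across, 90 mm tall, bystander. Origin under its centre.

How it is judged:
By the outcome, as a careful person would: the job done as asked, in the order asked, and still so for the second after the job is handed in, with the robot touching nothing.
It also fails if it takes over 72 s, if anything falls off the work surface, if the arm or the gripper's body presses on something with over 40 N, if the wrist force passes 120 N, or if a joint passes its speed limit or range.

### The arm

A 6-joint arm with a two-finger parallel gripper is mounted at the origin on the work surface. World frame = base frame: x ahead of the robot, y to its left, z up, the work surface at z = 0. Lengths are in m, angles in rad, forces in N, time in s.
With the tool pointing down it reaches from about 0.3 to 0.85 m from the base axis. Payload 4.2 kg.
Tool frame: the origin (TCP) lies at the very end of the fingers, on their centre line; the grasp point (between the pads) lies 19 mm behind it; z points along the fingers, y is the line along which they close (so a half turn about z gives the same grasp; the last joint's range is limited). The gripper opens to 91 mm and grips with 3 to 60 N. Pads are 32 mm wide; open, the fingers measure 118 mm over their backs; the gripper's body (76 mm by 178 mm) begins 60 mm behind the grasp point.
Start: joints at [1.086, 0.32, 1.565, -0, 1.257, -0.02], TCP at [0.258, 0.514, 0.214] pointing down, gripper open.
Joint ranges: [-3.11, 3.11], [-0.84, 2.01], [0.21, 2.61], [-1.34, 4.49], [0.05, 2.63], [-2.56, 2.56]. Speed limits (rad/s): [2.57, 2.57, 3.14, 3.14, 3.14, 3.14].

### API

Orientations are given as a rotation vector (axis times angle).
In Python, from plant import r gives the robot as it stands.
- The arm moves only by the tool jog_arm, never from a script. Its argument "series" is a list of rows, each a list of 3 entries, a list of its own where there are three numbers: the shift along the tool's x, y, z in mm, then the turn, a rotation vector about the tool's x, y, z in rad, then the opening, from 0 (shut) to 1 (fully open). A call has 1 to 5 rows; each row shifts and turns the commanded pose from where the row before left it, along the tool's axes as they then stand; what a row does not reach is not made up. A row lasts 1/8 s, in which the tool goes at most 62.5 mm and 10.7 degrees, less where a joint would pass 70% of its speed; a pose out of reach is approached as far as the arm can. A call with a gripper value outside its range is refused whole. The fingers move at their own pace and stop on an object; the grip force is fixed at half the most. Time passes only in rows, so rows that do not move let the fingers close. It gives the time, the measured TCP pose, the force, the opening and the grip force at its end, in the units of the state.
- r.read_state(): the state, without advancing time (a new reading comes with each control period).
- r.camera(name): name is "side" or "top" or "wrist"; returns the picture (400x640x3 uint8, red, green, blue); there is no depth.
- r.camera_model(name): a dict with "mtx" (3x3 intrinsics, pixels), "view" (4x4, takes a point from world to camera coordinates). Camera axes: x right, y up, looking along -z (the intrinsics and any distortion apply to the point x, -y, -z); pixel columns grow to the right and rows downward; lengths in m; the calibration is good to about 2 mm. A picture is of the moment at which its call begins: read the wrist's pose just before it. camera_model takes no time and is no camera call; for the wrist camera it gives the pose at the moment of the call.
- r.job_done(): hands the job in; it is judged then, once.
The state is a dict: "clock": time; "joint_pos": joint angles; "qd": joint speeds; "joint_efforts": joint torques, N m; "tcp_pos": TCP position; "ee_rot": TCP orientation; "force": force on the tool from outside, world axes, zero at the start; "ft_torque": the same for the moment, N m; "finger_gap": finger opening in m; "gripper_force": force on a finger pad.
Only numpy, scipy, OpenCV 4.12 (cv2) and the standard library are available. Lean on these libraries where they do the work, as an engineer would, in place of code of your own. Each camera call takes 0.05 s, during which the arm holds its last target. There are 200 camera calls.

## Working session

There is one attempt and no reset: what is moved stays moved. The work goes in short steps, Python scripts to look and compute and a tool call to move; the robot and the scene stay as the last step left them, time stands still between calls to the robot, and variables do not carry over. Pictures are saved under pics/ and viewed, at most 10 in all, crops included, and the job is handed in when it is done.

Besides the shell and the picture viewer there is one more tool, called after "Request:" by a JSON object that holds its "op" and its "data", one argument or row to a line. jog_arm: Moves the arm, as the interface text tells. Its arguments: {"type":"object","properties":{"series":{"type":"array"}},"required":["series"]}

```bash
ls; mkdir -p pics; python3 - <<'E'
from plant import r
import cv2,numpy as np
s=r.read_state();print(s)
for n in("side","top"):
    im=r.camera(n);cv2.imwrite(f"pics/{n}0.png",im[:,:,::-1])
    m=r.camera_model(n);print(n,{k:np.round(v,4).tolist() if not isinstance(v,str) else v for k,v in m.items()})
E
```

```text
pics
{'clock': 0.0, 'joint_pos': array([ 1.08600413e+00,  3.20288399e-01,  1.56570294e+00, -6.00789141e-07,
        1.25740237e+00, -1.99913300e-02]), 'qd': array([ 0.00130755,  0.0001976 , -0.00019925,  0.00020301, -0.0004151 ,
       -0.00114005]), 'joint_efforts': array([ 1.18031210e-03, -4.12466812e+01, -2.31974423e+01,  7.28930952e-02,
        4.53496724e-02, -1.39139865e-04]), 'tcp_pos': array([0.25749243, 0.51353919, 0.21311302]), 'ee_rot': array([-7.23449017e-01, -3.05669694e+00,  2.73930080e-03]), 'force': array([0.54888774, 0.20967058, 0.73981832]), 'ft_torque': array([-0.00071344, -0.00576898,  0.00340311]), 'gripper_force': 0.0, 'finger_gap': 0.09117889932182754}
side {'mtx': [[421.1142, 0.0, 322.5929], [0.0, 421.1142, 204.0398], [0.0, 0.0, 1.0]], 'view': [[0.6753, -0.7374, -0.0132, -0.2467], [0.4112, 0.3615, 0.8368, -0.3502], [-0.6123, -0.5705, 0.5473, -1.257], [0.0, 0.0, 0.0, 1.0]]}
top {'mtx': [[385.1824, 0.0, 316.386], [0.0, 385.1824, 199.0615], [0.0, 0.0, 1.0]], 'view': [[0.0123, -0.9999, 0.0084, 0.0746], [0.9982, 0.0128, 0.0578, -0.4969], [-0.0579, 0.0077, 0.9983, -1.566], [0.0, 0.0, 0.0, 1.0]]}
```

View pics/side0.png

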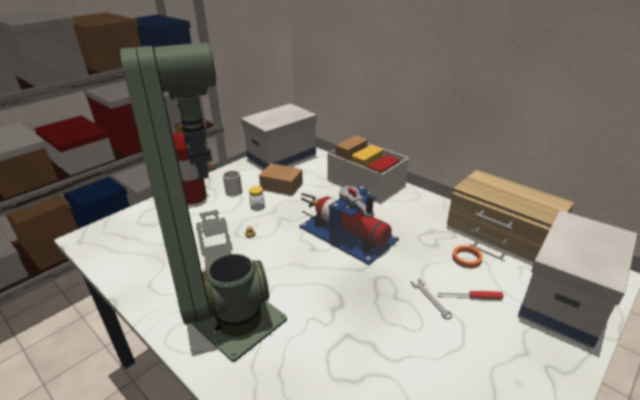

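View pics/top0.png

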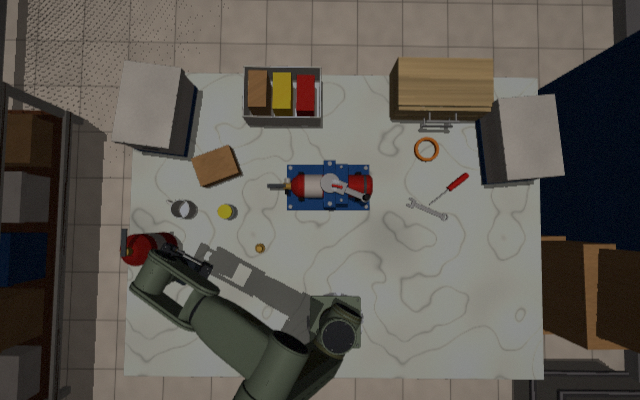

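The side view shows the clamp at about (350,220). The top view shows it at about (330,185), with the valve to the left (world +y) and the handle running right (world -y) and slightly towards the robot, its grip near (362,197). I'll enlarge both.

```bash
python3 - <<'E'
import cv2,numpy as np
a=cv2.imread("pics/top0.png")[155:215,280:380];b=cv2.imread("pics/side0.png")[175:265,295:405]
a=cv2.resize(a,(500,300),interpolation=cv2.INTER_CUBIC);a=cv2.resize(a,None,fx=1,fy=1)
b=cv2.resize(b,None,fx=5,fy=5,interpolation=cv2.INTER_CUBIC)
a=cv2.resize(cv2.imread("pics/top0.png")[155:215,280:380],(800,480),interpolation=cv2.INTER_CUBIC)
cv2.imwrite("pics/tc.png",a);cv2.imwrite("pics/sc.png",b)
E
```

```text
(no output)
```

View pics/tc.png

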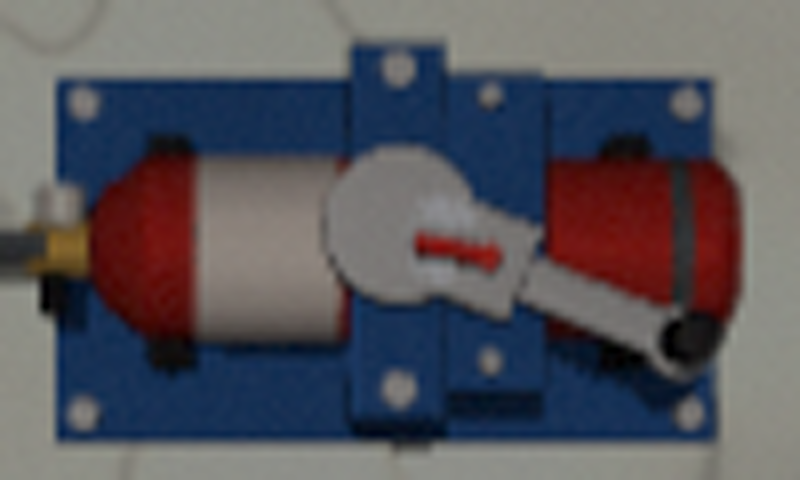

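View pics/sc.png

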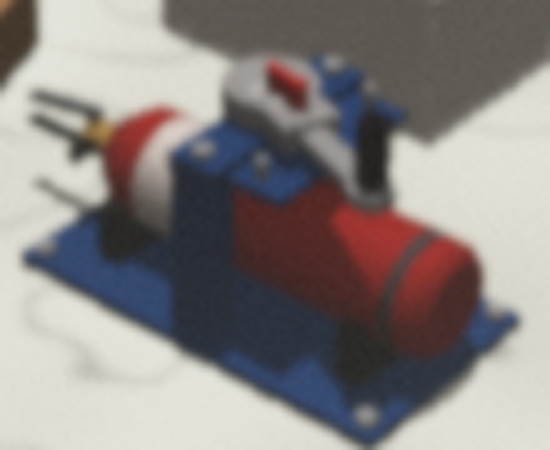

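The top crop shows the head centre at (402,224), grip top at (694,335), and the lever from tip (418,240) to pivot end (492,256). The side crop shows the grip top at (377,115), lever tip top at (271,66) and head top centre at about (272,92). Next I triangulate.

```bash
cat > h.py <<'E'
import cv2,numpy as np
from plant import r
def P(n):
    m=r.camera_model(n);return np.array(m["mtx"])@np.diag([1,-1,-1])@np.array(m["view"])[:3]
def tri(pt,ps,A=None,B=None):
    A=P("top") if A is None else A;B=P("side") if B is None else B
    X=cv2.triangulatePoints(A,B,np.array(pt,float),np.array(ps,float)).ravel();X=X[:3]/X[3]
    e=[(M@[*X,1])[:2]/(M@[*X,1])[2]-p for M,p in((A,pt),(B,ps))]
    return X,np.round(e,1).tolist()
def onz(n,p,z):
    M=P(n);u,v=p
    a=np.array([M[0]-u*M[2],M[1]-v*M[2]]);return np.linalg.solve(a[:,:2],-a[:,2]*z-a[:,3])
E
python3 - <<'E'
from h import *
T=lambda u,v:(280+u/8-.44,155+v/8-.44)
S=lambda u,v:(295+u/5-.4,175+v/5-.4)
for n,a,b,z in(("head",(402,224),(272,92),.192),("grip",(694,335),(377,115),.238),("tip",(418,242),(271,66),.214)):
    print(n,*tri(T(*a),S(*b)),"top@z",onz("top",T(*a),z),"side@z",onz("side",S(*b),z))
for q in((85,103),(687,103),(83,413),(690,413)): print(onz("top",T(*q),.014))
for q in((57,80),(713,80),(57,440),(716,440)): print(onz("top",T(*q),.012))
print(onz("top",T(492,256),.214))
print(r.camera_model("wrist"))
E
```

```text
head [0.54713306 0.03402982 0.18241073] [[-0.1, 0.1], [0.1, -0.0]] top@z [0.54656362 0.03399222] side@z [0.53461102 0.02462024]
grip [ 0.49513395 -0.09386087  0.24076847] [[0.3, -0.2], [-0.3, 0.0]] top@z [ 0.49447589 -0.09326786] side@z [ 0.49960759 -0.09196915]
tip [0.53651562 0.02757295 0.21146916] [[-0.0, 0.0], [0.0, -0.0]] top@z [0.53631053 0.02765227] side@z [0.53319107 0.02495982]
[0.62505674 0.19040803]
[ 0.62924744 -0.11990298]
[0.46533596 0.1888353 ]
[ 0.46927214 -0.12223512]
[0.63707956 0.20515825]
[ 0.64167545 -0.13356181]
[0.45140617 0.20204276]
[ 0.4556579  -0.13593332]
[ 0.53043875 -0.00563578]
{'mtx': array([[277.57850869,   0.        , 321.22163467],
       [  0.        , 277.57850869, 201.19022663],
       [  0.        ,   0.        ,   1.        ]]), 'view': array([[ 0.44867867,  0.89368986, -0.00242782, -0.57393328],
       [-0.85919134,  0.43060789, -0.27634594,  0.03103182],
       [-0.24592213,  0.12607649,  0.96105516, -0.39343236],
       [ 0.        ,  0.        ,  0.        ,  1.        ]])}
```

```bash
cat >> h.py <<'E'
from scipy.spatial.transform import Rotation as Ro
H=np.array([.5465,.034]);YAW=.0136
def frame(th):  # handle angle -> d (outwards), t (ccw)
    a=YAW-np.pi/2-th;d=np.array([np.cos(a),np.sin(a)]);return d,np.array([-d[1],d[0]])
def pose(th,x,y,z):
    d,t=frame(th);return np.r_[H+x*d+y*t,z],Ro.from_matrix(np.c_[[*-d,0],[*t,0],[0,0,-1]])
def rows(p1,R1,n,start=None):
    s=r.read_state()
    p0,R0=start if start else (s["tcp_pos"],Ro.from_rotvec(s["ee_rot"]))
    w=(R0.inv()*R1).as_rotvec();out=[]
    for i in range(n):
        Ri=R0*Ro.from_rotvec(w*i/n)
        out.append([np.round(1000*Ri.inv().apply((p1-p0)/n),1).tolist(),np.round(w/n,4).tolist()])
    return out
def show(*a):
    for q in rows(*a):print(q)
E
python3 - <<'E'
from h import *
a=pose(.40,-.003,-.042,.255);show(*a,10);print(a[0]);print()
E
```

```text
[[-43.1, -30.0, -4.1], [-0.0001, 0.0001, 0.1492]]
[[-47.1, -23.2, -4.1], [-0.0001, 0.0001, 0.1492]]
[[-50.0, -16.0, -4.2], [-0.0001, 0.0001, 0.1492]]
[[-51.8, -8.3, -4.2], [-0.0001, 0.0001, 0.1492]]
[[-52.5, -0.5, -4.2], [-0.0001, 0.0001, 0.1492]]
[[-52.0, 7.3, -4.2], [-0.0001, 0.0001, 0.1492]]
[[-50.3, 14.9, -4.2], [-0.0001, 0.0001, 0.1492]]
[[-47.6, 22.2, -4.2], [-0.0001, 0.0001, 0.1492]]
[[-43.7, 29.1, -4.2], [-0.0001, 0.0001, 0.1492]]
[[-38.9, 35.2, -4.2], [-0.0001, 0.0001, 0.1492]]
[0.50872716 0.05260678 0.255     ]
```

Request:
{"op": "jog_arm", "data": {
  "series": [
    [[-43.1,-30,-8],[0,0,0.149],0],
    [[-47.1,-23.2,-8],[0,0,0.149],0],
    [[-50,-16,-8],[0,0,0.149],0],
    [[-51.8,-8.3,-8],[0,0,0.149],0],
    [[-52.5,-0.5,-8],[0,0,0.149],0]
  ]
}}

```text
clock: 0.72
tcp_pos: [0.3838, 0.2819, 0.2539]
ee_rot: [-1.792, -2.58, 0.0]
force: [0.0, 1.6, -0.7]
finger_gap: 0.0442
gripper_force: 0.0
```

Request:
{"op": "jog_arm", "data": {
  "series": [
    [[-52,7.3,0],[0,0,0.149],0],
    [[-50.3,14.9,0],[0,0,0.149],0],
    [[-47.6,22.2,0],[0,0,0.149],0],
    [[-43.7,29.1,0],[0,0,0.149],0],
    [[-38.9,35.2,0],[0,0,0.149],0]
  ]
}}

```text
clock: 1.35
tcp_pos: [0.5097, 0.0517, 0.2537]
ee_rot: [-2.609, -1.75, 0.0]
force: [0.7, -0.1, 1.0]
finger_gap: 0.0005
gripper_force: 0.0
```

```bash
python3 - <<'E'
from h import *
im=r.camera("wrist");np.save("Pw1.npy",P("wrist"))
cv2.imwrite("pics/w1.png",im[:,:,::-1])
s=r.read_state();print(s["clock"],s["tcp_pos"],s["ee_rot"],s["force"],s["finger_gap"],s["joint_pos"])
show(*pose(.40,-.003,-.042,.2),2)
E
```

```text
1.4 [0.51275878 0.04636812 0.25339392] [ 2.61021515e+00  1.73802802e+00 -1.47622497e-03] [ 2.6082869  -3.53470681  0.41609805] 0.00035128603949790004 [ 0.07136781  0.19986339  1.6302104  -0.00559204  1.30954018  0.46872054]
[[2.2, -3.2, 26.7], [0.0021, 0.002, -0.0048]]
[[2.2, -3.1, 26.7], [0.0021, 0.002, -0.0048]]
```

View pics/w1.png

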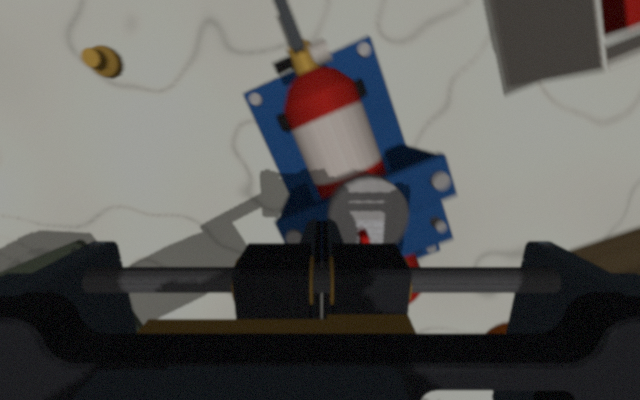

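The wrist view shows the head disc centred at about (369,212), the red lever tip at about (363,234), and the closed fingers at column 320, to its left. I'll check that against the head estimate and settle with a downward move.

Request:
{"op": "jog_arm", "data": {
  "series": [
    [[0,0,20],[0,0,0],0],
    [[0,0,20],[0,0,0],0],
    [[0,0,13],[0,0,0],0],
    [[0,0,0],[0,0,0],0]
  ]
}}

```text
clock: 1.9
tcp_pos: [0.5086, 0.0534, 0.2]
ee_rot: [-2.603, -1.757, 0.003]
force: [0.2, -0.8, 0.2]
finger_gap: 0.0005
gripper_force: 0.0
```

```bash
python3 - <<'E'
from h import *
M=np.load("Pw1.npy")
for p,z in(((369,211),.192),((363,232),.214)):
    u,v=p;a=np.array([M[0]-u*M[2],M[1]-v*M[2]]);print(np.linalg.solve(a[:,:2],-a[:,2]*z-a[:,3]))
s=r.read_state();print(s["tcp_pos"],s["force"])
d,t=frame(.4);q=s["tcp_pos"][:2]-H;print("local",q@d,q@t)
show(*pose(.40,-.003,-.042,.2),1)
E
```

```text
[0.55219426 0.03157348]
[0.54050408 0.02472874]
[0.50861812 0.05340406 0.19998818] [ 0.22205894 -0.82468106  0.21374294]
local -0.003697406914829386 -0.04240145493210938
[[-0.7, 0.4, -0.0], [-0.0021, 0.001, 0.0028]]
```

Request:
{"op": "jog_arm", "data": {
  "series": [
    [[0,7,0],[0,0,0],0],
    [[0,7,0],[0,0,0],0],
    [[0,2,0],[0,0,0],0],
    [[0,2,0],[0,0,0],0]
  ]
}}

```text
clock: 2.4
tcp_pos: [0.5262, 0.0465, 0.2011]
ee_rot: [-2.605, -1.757, -0.0]
force: [-0.1, -0.2, 0.9]
finger_gap: 0.0007
gripper_force: 0.0
```

Request:
{"op": "jog_arm", "data": {
  "series": [
    [[0,1.5,0],[0,0,0],0],
    [[0,1.5,0],[0,0,0],0]
  ]
}}

```text
clock: 2.65
tcp_pos: [0.5288, 0.0454, 0.201]
ee_rot: [-2.604, -1.757, -0.0]
force: [-0.1, -0.1, 0.5]
finger_gap: 0.0006
gripper_force: 0.1
```

Request:
{"op": "jog_arm", "data": {
  "series": [
    [[0,1.5,0],[0,0,0],0],
    [[0,1.5,0],[0,0,0],0]
  ]
}}

```text
clock: 2.9
tcp_pos: [0.531, 0.0448, 0.2009]
ee_rot: [-2.603, -1.756, 0.001]
force: [-1.5, 2.8, 0.2]
finger_gap: 0.0005
gripper_force: 1.4
```

Request:
{"op": "jog_arm", "data": {
  "series": [
    [[0,1.5,0],[0,0,0],0],
    [[0,1.5,0],[0,0,0],0]
  ]
}}

```text
clock: 3.15
tcp_pos: [0.5349, 0.0429, 0.201]
ee_rot: [2.603, 1.756, 0.001]
force: [0.4, 0.6, 0.1]
finger_gap: 0.0003
gripper_force: 0.6
```

Request:
{"op": "jog_arm", "data": {
  "series": [
    [[0,1.5,0],[0,0,0],0],
    [[0,1.5,0],[0,0,0],0]
  ]
}}

```text
clock: 3.4
tcp_pos: [0.5376, 0.0417, 0.2011]
ee_rot: [2.604, 1.756, 0.001]
force: [1.5, -0.9, -0.8]
finger_gap: 0.0003
gripper_force: 0.0
```

Request:
{"op": "jog_arm", "data": {
  "series": [
    [[0,-20,0],[0,0,0],0],
    [[0,0,-35],[0,0,0],0],
    [[0,0,-35],[0,0,0],0.5],
    [[-30,7,0],[0,0,0],0.5],
    [[-45,10,0],[0,0,0],0.5]
  ]
}}

```text
clock: 4.03
tcp_pos: [0.5068, -0.0268, 0.2716]
ee_rot: [2.601, 1.759, 0.002]
force: [-0.4, -1.2, -0.8]
finger_gap: 0.0278
gripper_force: 0.0
```

Request:
{"op": "jog_arm", "data": {
  "series": [
    [[-45,10,0],[0,0,0],0.5],
    [[-24,4,0],[0,0,0],0.5],
    [[0,0,0],[0,0,0],0.5],
    [[0,0,0],[0,0,0],0.5]
  ]
}}

```text
clock: 4.53
tcp_pos: [0.4936, -0.0952, 0.271]
ee_rot: [-2.604, -1.757, -0.001]
force: [0.1, 0.3, 0.1]
finger_gap: 0.0458
gripper_force: 0.0
```

```bash
python3 - <<'E'
from h import *
s=r.read_state();im=r.camera("wrist");M=P("wrist");np.save("Pw2.npy",M)
cv2.imwrite("pics/w2.png",cv2.resize(im[80:400,180:500],None,fx=1.8,fy=1.8,interpolation=cv2.INTER_CUBIC)[:,:,::-1])
print(s["tcp_pos"],s["force"],s["finger_gap"])
d,t=frame(.4);q=s["tcp_pos"][:2]-H;print("local",q@d,q@t)
for n,p in(("head",[*H,.192]),("grip",[.4945,-.0935,.238])):
    v=M@[*p,1];print(n,(v[:2]/v[2]-[180,80])*1.8)
E
```

```text
[ 0.49361747 -0.09518039  0.27097223] [0.12780671 0.33931734 0.08275411] 0.04579321610335867
local 0.13958526410104743 -0.0003011518042845551
head [256.90455421 -67.29663542]
grip [255.94293237 256.73196552]
```

View pics/w2.png

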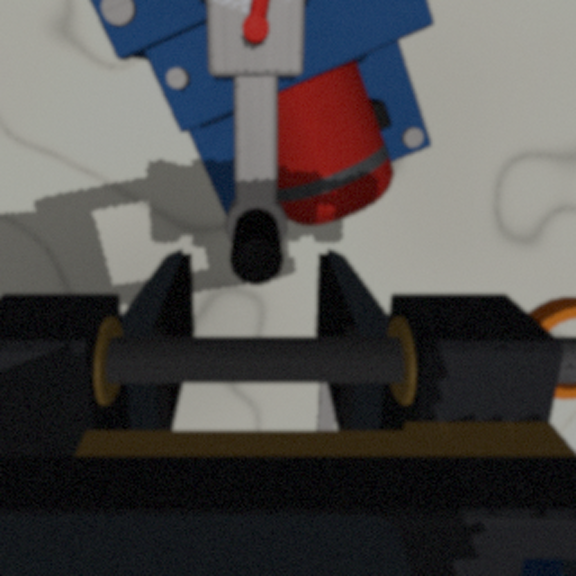

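The wrist view shows the grip top at (256,256), where predicted and centred between the fingers. The lever at (258,20) leans to upper right, which is the +y (tighten) side. I'll lower the open fingers round the grip and run the return stroke counter-clockwise.

Request:
{"op": "jog_arm", "data": {
  "series": [
    [[0,0,24],[0,0,0],0.5],
    [[0,0,24],[0,0,0],0.5],
    [[0,0,24],[0,0,0],0.33],
    [[0,0,0],[0,0,0],0.33],
    [[0,0,0],[0,0,0],0.33]
  ]
}}

```text
clock: 5.2
tcp_pos: [0.4942, -0.0951, 0.1998]
ee_rot: [2.603, 1.757, 0.002]
force: [0.5, 0.4, 0.5]
finger_gap: 0.0298
gripper_force: 0.0
```

```bash
python3 - <<'E'
from h import *
s=r.read_state();im=r.camera("wrist")
cv2.imwrite("pics/w3.png",cv2.resize(im[0:220,220:440],None,fx=2.5,fy=2.5,interpolation=cv2.INTER_CUBIC)[:,:,::-1])
print(s["tcp_pos"],s["force"],s["finger_gap"])
E
```

```text
[ 0.4941881  -0.0951497   0.19982969] [0.47986306 0.43008684 0.47801223] 0.029812554032330314
```

View pics/w3.png

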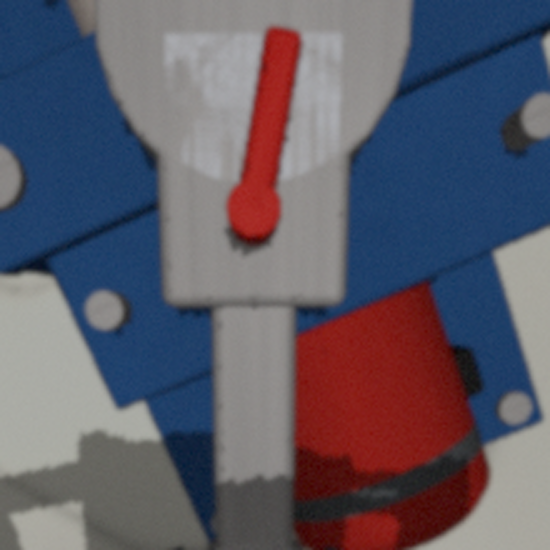

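The lever runs from pivot (254,210) to tip (284,35), now on the +y side at about 0.53 (resting over a tooth), so it is set to tighten. Next is the counter-clockwise return stroke.

Request:
{"op": "jog_arm", "data": {
  "series": [
    [[0.85,15.4,0],[0,0,-0.11],0.33],
    [[0.85,15.4,0],[0,0,-0.11],0.33],
    [[0.85,15.4,0],[0,0,-0.11],0.33],
    [[0.85,15.4,0],[0,0,-0.11],0.33],
    [[0.85,15.4,0],[0,0,-0.11],0.33]
  ]
}}

```text
clock: 5.88
tcp_pos: [0.5698, -0.1039, 0.2001]
ee_rot: [2.025, 2.401, 0.001]
force: [-1.6, 0.5, -0.0]
finger_gap: 0.0301
gripper_force: 0.4
```

Request:
{"op": "jog_arm", "data": {
  "series": [
    [[0.85,15.4,0],[0,0,-0.11],0.33],
    [[0.85,15.4,0],[0,0,-0.11],0.33],
    [[0.85,15.4,0],[0,0,-0.11],0.33],
    [[0.85,15.4,0],[0,0,-0.11],0.33],
    [[0.85,15.4,0],[0,0,-0.11],0.33]
  ]
}}

```text
clock: 6.5
tcp_pos: [0.6363, -0.0727, 0.1999]
ee_rot: [-1.295, -2.859, 0.008]
force: [-8.3, -5.2, 2.7]
finger_gap: 0.0303
gripper_force: 4.9
```

```bash
cat >> h.py <<'E'
def st():
    s=r.read_state();R=Ro.from_rotvec(s["ee_rot"]);q=s["tcp_pos"][:2]-H
    th=np.arctan2(-q[0],-q[1])+YAW;y=R.as_matrix()[:,1]
    tt=np.arctan2(y[1],y[0])  # tool y angle = YAW-th
    print("t%.2f th(pos) %.3f th(rot) %.3f rad %.4f z %.4f F_tool"%(s["clock"],th,YAW-tt,np.hypot(*q),s["tcp_pos"][2]),np.round(R.inv().apply(s["force"]),2),"gap %.4f"%s["finger_gap"])
E
python3 -c "
from h import *
st()"
```

```text
t6.50 th(pos) -0.686 th(rot) -0.706 rad 0.1395 z 0.1999 F_tool [ 1.58 -9.68 -2.67] gap 0.0303
```

Request:
{"op": "jog_arm", "data": {
  "series": [
    [[0.45,-11.2,0],[0,0,0.08],0.33],
    [[0.45,-11.2,0],[0,0,0.08],0.33],
    [[0.45,-11.2,0],[0,0,0.08],0.33],
    [[0.45,-11.2,0],[0,0,0.08],0.33]
  ]
}}

```text
clock: 7.0
tcp_pos: [0.6026, -0.0939, 0.2001]
ee_rot: [1.742, 2.609, 0.009]
force: [8.1, 4.7, -4.4]
finger_gap: 0.03
gripper_force: 4.6
```

Request:
{"op": "jog_arm", "data": {
  "series": [
    [[0.18,-7,0],[0,0,0.05],0.33],
    [[0.18,-7,0],[0,0,0.05],0.33]
  ]
}}

```text
clock: 7.25
tcp_pos: [0.5903, -0.0985, 0.2001]
ee_rot: [1.868, 2.518, 0.01]
force: [8.3, 3.7, -4.1]
finger_gap: 0.0301
gripper_force: 4.2
```

Request:
{"op": "jog_arm", "data": {
  "series": [
    [[0.18,-7,0],[0,0,0.05],0.33],
    [[0.18,-7,0],[0,0,0.05],0.33]
  ]
}}

```text
clock: 7.5
tcp_pos: [0.5769, -0.1023, 0.2]
ee_rot: [1.991, 2.422, 0.01]
force: [8.3, 2.5, -4.9]
finger_gap: 0.03
gripper_force: 4.2
```

Request:
{"op": "jog_arm", "data": {
  "series": [
    [[0.18,-7,0],[0,0,0.05],0.33],
    [[0.18,-7,0],[0,0,0.05],0.33]
  ]
}}

```text
clock: 7.75
tcp_pos: [0.5632, -0.1046, 0.2001]
ee_rot: [2.11, 2.319, 0.01]
force: [8.3, 1.5, -5.4]
finger_gap: 0.0301
gripper_force: 4.2
```

```bash
python3 -c "
from h import *
st()"
```

```text
t7.75 th(pos) -0.106 th(rot) -0.081 rad 0.1396 z 0.2001 F_tool [0.7  8.4  5.45] gap 0.0301
```

Request:
{"op": "jog_arm", "data": {
  "series": [
    [[0.18,-7,0],[0,0,0.05],0.33],
    [[0.18,-7,0],[0,0,0.05],0.33]
  ]
}}

```text
clock: 8.0
tcp_pos: [0.5492, -0.1056, 0.2001]
ee_rot: [2.223, 2.21, 0.01]
force: [8.6, -0.1, -5.3]
finger_gap: 0.0301
gripper_force: 4.2
```

```bash
python3 -c "
from h import *
st()"
```

```text
t8.00 th(pos) -0.006 th(rot) 0.019 rad 0.1396 z 0.2001 F_tool [-0.02  8.59  5.36] gap 0.0301
```

Request:
{"op": "jog_arm", "data": {
  "series": [
    [[0.18,-7,0],[0,0,0.05],0.33],
    [[0.18,-7,0],[0,0,0.05],0.33]
  ]
}}

```text
clock: 8.25
tcp_pos: [0.5353, -0.1052, 0.2001]
ee_rot: [2.33, 2.096, 0.01]
force: [8.5, -0.2, -5.8]
finger_gap: 0.03
gripper_force: 4.2
```

Request:
{"op": "jog_arm", "data": {
  "series": [
    [[0.18,-7,0],[0,0,0.05],0.33],
    [[0.18,-7,0],[0,0,0.05],0.33]
  ]
}}

```text
clock: 8.5
tcp_pos: [0.5214, -0.1034, 0.2001]
ee_rot: [2.432, 1.977, 0.009]
force: [8.6, -2.5, -6.0]
finger_gap: 0.0303
gripper_force: 4.2
```

```bash
python3 -c "
from h import *
st()"
```

```text
t8.50 th(pos) 0.194 th(rot) 0.219 rad 0.1397 z 0.2001 F_tool [-0.72  8.9   6.04] gap 0.0303
```

Request:
{"op": "jog_arm", "data": {
  "series": [
    [[0.18,-7,0],[0,0,0.05],0.33],
    [[0.18,-7,0],[0,0,0.05],0.33]
  ]
}}

```text
clock: 8.75
tcp_pos: [0.5077, -0.1002, 0.2001]
ee_rot: [2.528, 1.853, 0.009]
force: [7.7, -3.0, -4.9]
finger_gap: 0.0301
gripper_force: 4.3
```

Request:
{"op": "jog_arm", "data": {
  "series": [
    [[0.18,-7,0],[0,0,0.05],0.33],
    [[0.18,-7,0],[0,0,0.05],0.33]
  ]
}}

```text
clock: 9.0
tcp_pos: [0.4945, -0.0957, 0.2001]
ee_rot: [2.617, 1.725, 0.009]
force: [7.7, -3.3, -6.8]
finger_gap: 0.0301
gripper_force: 4.3
```

```bash
python3 -c "
from h import *
st()"
```

```text
t9.00 th(pos) 0.395 th(rot) 0.419 rad 0.1398 z 0.2001 F_tool [-0.05  8.31  6.89] gap 0.0301
```

Request:
{"op": "jog_arm", "data": {
  "series": [
    [[0.18,-7,0],[0,0,0.05],0.33],
    [[0.18,-7,0],[0,0,0.05],0.33]
  ]
}}

```text
clock: 9.25
tcp_pos: [0.4817, -0.0899, 0.2001]
ee_rot: [2.7, 1.592, 0.008]
force: [7.4, -5.9, -6.8]
finger_gap: 0.0298
gripper_force: 4.3
```

Request:
{"op": "jog_arm", "data": {
  "series": [
    [[0.18,-7,0],[0,0,0.05],0.33],
    [[0.18,-7,0],[0,0,0.05],0.33]
  ]
}}

```text
clock: 9.5
tcp_pos: [0.4696, -0.0828, 0.2001]
ee_rot: [2.776, 1.455, 0.007]
force: [6.4, -5.3, -6.0]
finger_gap: 0.0303
gripper_force: 4.4
```

```bash
python3 -c "
from h import *
st()"
```

```text
t9.50 th(pos) 0.596 th(rot) 0.619 rad 0.1399 z 0.2001 F_tool [-0.7   8.26  6.07] gap 0.0303
```

Request:
{"op": "jog_arm", "data": {
  "series": [
    [[0.18,-7,0],[0,0,0.05],0.33],
    [[0.18,-7,0],[0,0,0.05],0.33]
  ]
}}

```text
clock: 9.75
tcp_pos: [0.4583, -0.0746, 0.2001]
ee_rot: [2.845, 1.315, 0.007]
force: [6.6, -7.1, -6.2]
finger_gap: 0.0304
gripper_force: 4.6
```

Request:
{"op": "jog_arm", "data": {
  "series": [
    [[0.93,16.1,0],[0,0,-0.115],0.33],
    [[0.93,16.1,0],[0,0,-0.115],0.33],
    [[0.93,16.1,0],[0,0,-0.115],0.33],
    [[0.93,16.1,0],[0,0,-0.115],0.33]
  ]
}}

```text
clock: 10.25
tcp_pos: [0.5102, -0.1004, 0.2]
ee_rot: [-2.468, -1.936, 0.004]
force: [-8.1, 4.1, 5.7]
finger_gap: 0.03
gripper_force: 4.3
```

Request:
{"op": "jog_arm", "data": {
  "series": [
    [[0.93,16.1,0],[0,0,-0.115],0.33],
    [[0.93,16.1,0],[0,0,-0.115],0.33],
    [[0.93,16.1,0],[0,0,-0.115],0.33],
    [[0.93,16.1,0],[0,0,-0.115],0.33]
  ]
}}

```text
clock: 10.75
tcp_pos: [0.5737, -0.1023, 0.2]
ee_rot: [-1.961, -2.448, 0.006]
force: [-9.0, 1.1, 3.9]
finger_gap: 0.0303
gripper_force: 4.3
```

Request:
{"op": "jog_arm", "data": {
  "series": [
    [[0.93,16.1,0],[0,0,-0.115],0.33],
    [[0.93,16.1,0],[0,0,-0.115],0.33],
    [[0.93,16.1,0],[0,0,-0.115],0.33],
    [[0.93,16.1,0],[0,0,-0.115],0.33]
  ]
}}

```text
clock: 11.25
tcp_pos: [0.6316, -0.0759, 0.2001]
ee_rot: [-1.352, -2.831, 0.007]
force: [-8.4, -3.2, 3.8]
finger_gap: 0.03
gripper_force: 4.2
```

```bash
python3 -c "
from h import *
st()"
```

```text
t11.25 th(pos) -0.645 th(rot) -0.666 rad 0.1390 z 0.2001 F_tool [ 2.77 -8.57 -3.76] gap 0.0300
```

The counter-clockwise push is higher than clicking should need. I'll check the lever angle by colour, and the pad height, before going on.

```bash
python3 - <<'E'
from h import *
def lev(im):
    h=cv2.cvtColor(im,cv2.COLOR_BGR2HSV);m=((h[...,0]<8)|(h[...,0]>172))&(h[...,1]>170)&(h[...,2]>90)
    n,l,s,c=cv2.connectedComponentsWithStats(m.astype(np.uint8))
    for i in range(1,n):
        if s[i,4]>600:
            x,y,w,hh,a=s[i];ys,xs=np.where(l==i);k=[xs[ys<y+hh*.2].mean(),xs[ys>y+hh*.8].mean()];print(s[i],"topx,botx",np.round(k,1))
a=cv2.imread("pics/w3.png");print("before");lev(a)
im=r.camera("wrist")[:,:,::-1];b=cv2.resize(im[0:220,220:440],None,fx=2.5,fy=2.5,interpolation=cv2.INTER_CUBIC)
cv2.imwrite("pics/w4.png",b);print("now");lev(b);st()
E
```

```text
before
[ 230   29   68  210 7059] topx,botx [280.2 253.3]
[  296   287   174   189 23947] topx,botx [393.9 377.5]
[ 342  512   60   38 1950] topx,botx [375.7 368.9]
now
[ 234   36   90  203 7234] topx,botx [304.  257.9]
[    0   271   162   174 15954] topx,botx [34.5 84. ]
[137 301  71  60 610] topx,botx [144.4 199. ]
t11.30 th(pos) -0.668 th(rot) -0.669 rad 0.1395 z 0.2000 F_tool [ 0.5  -0.11 -0.07] gap 0.0304
```

View pics/w4.png

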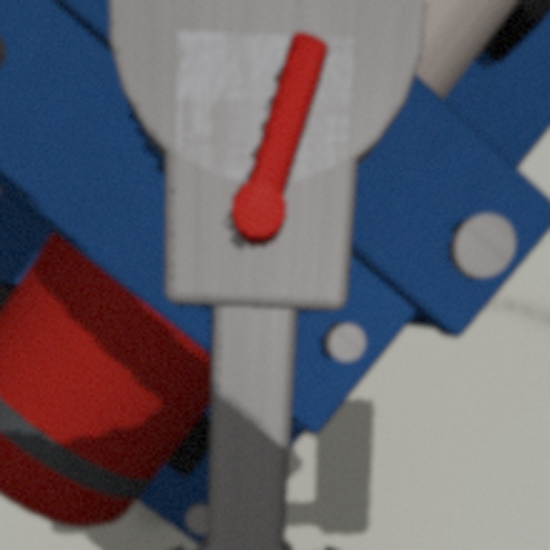

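The lever now sits fully on the tighten side (pivot (257,210), tip (312,42)), and the push dropped to 0 at rest, so the return stroke was only clicking. Starting the second tightening stroke at the same speed as the first.

Request:
{"op": "jog_arm", "data": {
  "series": [
    [[0.45,-11.2,0],[0,0,0.08],0.33],
    [[0.45,-11.2,0],[0,0,0.08],0.33],
    [[0.18,-7,0],[0,0,0.05],0.33],
    [[0.18,-7,0],[0,0,0.05],0.33]
  ]
}}

```text
clock: 11.8
tcp_pos: [0.6038, -0.0936, 0.2001]
ee_rot: [1.717, 2.628, 0.003]
force: [2.4, 0.1, -0.8]
finger_gap: 0.0302
gripper_force: 1.1
```

```bash
python3 -c "
from h import *
st()"
```

```text
t11.80 th(pos) -0.408 th(rot) -0.400 rad 0.1398 z 0.2001 F_tool [-0.88  2.23  0.83] gap 0.0302
```

Request:
{"op": "jog_arm", "data": {
  "series": [
    [[0.18,-7,0],[0,0,0.05],0.33],
    [[0.18,-7,0],[0,0,0.05],0.33]
  ]
}}

```text
clock: 12.05
tcp_pos: [0.5932, -0.0976, 0.2001]
ee_rot: [1.844, 2.536, 0.011]
force: [7.9, 3.1, -4.1]
finger_gap: 0.0302
gripper_force: 4.1
```

```bash
python3 -c "
from h import *
st()"
```

```text
t12.05 th(pos) -0.328 th(rot) -0.300 rad 0.1396 z 0.2001 F_tool [0.48 8.41 4.23] gap 0.0302
```

Request:
{"op": "jog_arm", "data": {
  "series": [
    [[0.18,-7,0],[0,0,0.05],0.33],
    [[0.18,-7,0],[0,0,0.05],0.33]
  ]
}}

```text
clock: 12.3
tcp_pos: [0.5801, -0.1015, 0.2001]
ee_rot: [1.968, 2.44, 0.011]
force: [7.8, 3.2, -5.0]
finger_gap: 0.0302
gripper_force: 4.2
```

```bash
python3 -c "
from h import *
st()"
```

```text
t12.30 th(pos) -0.229 th(rot) -0.200 rad 0.1396 z 0.2001 F_tool [1.48 8.24 5.06] gap 0.0302
```

Request:
{"op": "jog_arm", "data": {
  "series": [
    [[0.18,-7,0],[0,0,0.05],0.33],
    [[0.18,-7,0],[0,0,0.05],0.33]
  ]
}}

```text
clock: 12.55
tcp_pos: [0.5663, -0.1042, 0.2001]
ee_rot: [2.087, 2.339, 0.011]
force: [8.3, 0.7, -4.8]
finger_gap: 0.03
gripper_force: 4.2
```

```bash
python3 -c "
from h import *
st()"
```

```text
t12.55 th(pos) -0.129 th(rot) -0.100 rad 0.1396 z 0.2001 F_tool [-0.24  8.3   4.89] gap 0.0300
```

Request:
{"op": "jog_arm", "data": {
  "series": [
    [[0.18,-7,0],[0,0,0.05],0.33],
    [[0.18,-7,0],[0,0,0.05],0.33]
  ]
}}

```text
clock: 12.8
tcp_pos: [0.5524, -0.1055, 0.2001]
ee_rot: [2.201, 2.231, 0.011]
force: [9.5, 0.3, -4.8]
finger_gap: 0.0303
gripper_force: 4.2
```

```bash
python3 -c "
from h import *
st()"
```

```text
t12.80 th(pos) -0.029 th(rot) 0.000 rad 0.1396 z 0.2001 F_tool [0.14 9.43 4.86] gap 0.0303
```

Request:
{"op": "jog_arm", "data": {
  "series": [
    [[0.18,-7,0],[0,0,0.05],0.33],
    [[0.18,-7,0],[0,0,0.05],0.33]
  ]
}}

```text
clock: 13.05
tcp_pos: [0.5385, -0.1054, 0.2001]
ee_rot: [2.31, 2.118, 0.01]
force: [9.0, -1.5, -5.9]
finger_gap: 0.0303
gripper_force: 4.2
```

```bash
python3 -c "
from h import *
st()"
```

```text
t13.05 th(pos) 0.071 th(rot) 0.100 rad 0.1397 z 0.2001 F_tool [-0.76  8.99  6.04] gap 0.0303
```

Request:
{"op": "jog_arm", "data": {
  "series": [
    [[0.18,-7,0],[0,0,0.05],0.33],
    [[0.18,-7,0],[0,0,0.05],0.33]
  ]
}}

```text
clock: 13.3
tcp_pos: [0.5245, -0.104, 0.2001]
ee_rot: [2.413, 2.0, 0.01]
force: [8.3, -1.9, -5.6]
finger_gap: 0.0299
gripper_force: 4.3
```

```bash
python3 -c "
from h import *
st()"
```

```text
t13.30 th(pos) 0.172 th(rot) 0.200 rad 0.1397 z 0.2001 F_tool [-0.32  8.41  5.66] gap 0.0299
```

Request:
{"op": "jog_arm", "data": {
  "series": [
    [[0.18,-7,0],[0,0,0.05],0.33],
    [[0.18,-7,0],[0,0,0.05],0.33]
  ]
}}

```text
clock: 13.55
tcp_pos: [0.5108, -0.1011, 0.2001]
ee_rot: [2.51, 1.877, 0.009]
force: [8.2, -3.1, -5.5]
finger_gap: 0.0302
gripper_force: 4.3
```

```bash
python3 -c "
from h import *
st()"
```

```text
t13.55 th(pos) 0.272 th(rot) 0.300 rad 0.1397 z 0.2001 F_tool [-0.67  8.69  5.63] gap 0.0302
```

Request:
{"op": "jog_arm", "data": {
  "series": [
    [[0.18,-7,0],[0,0,0.05],0.33],
    [[0.18,-7,0],[0,0,0.05],0.33]
  ]
}}

```text
clock: 13.8
tcp_pos: [0.4975, -0.0969, 0.2001]
ee_rot: [2.6, 1.749, 0.009]
force: [7.4, -4.0, -6.0]
finger_gap: 0.03
gripper_force: 4.3
```

```bash
python3 -c "
from h import *
st()"
```

```text
t13.80 th(pos) 0.372 th(rot) 0.400 rad 0.1398 z 0.2001 F_tool [-0.93  8.27  6.09] gap 0.0300
```

Request:
{"op": "jog_arm", "data": {
  "series": [
    [[0.18,-7,0],[0,0,0.05],0.33],
    [[0.18,-7,0],[0,0,0.05],0.33]
  ]
}}

```text
clock: 14.05
tcp_pos: [0.4846, -0.0913, 0.2001]
ee_rot: [2.684, 1.617, 0.008]
force: [6.7, -5.4, -6.5]
finger_gap: 0.0305
gripper_force: 4.4
```

```bash
python3 -c "
from h import *
st()"
```

```text
t14.05 th(pos) 0.473 th(rot) 0.500 rad 0.1398 z 0.2001 F_tool [-1.66  8.36  6.62] gap 0.0305
```

Request:
{"op": "jog_arm", "data": {
  "series": [
    [[0.18,-7,0],[0,0,0.05],0.33],
    [[0.18,-7,0],[0,0,0.05],0.33]
  ]
}}

```text
clock: 14.3
tcp_pos: [0.4722, -0.0845, 0.2001]
ee_rot: [2.761, 1.481, 0.007]
force: [5.6, -6.6, -5.8]
finger_gap: 0.0299
gripper_force: 4.4
```

```bash
python3 -c "
from h import *
st()"
```

```text
t14.30 th(pos) 0.574 th(rot) 0.600 rad 0.1399 z 0.2001 F_tool [-2.43  8.25  5.86] gap 0.0299
```

Request:
{"op": "jog_arm", "data": {
  "series": [
    [[0.18,-7,0],[0,0,0.05],0.33],
    [[0.18,-7,0],[0,0,0.05],0.33]
  ]
}}

```text
clock: 14.55
tcp_pos: [0.4607, -0.0765, 0.2001]
ee_rot: [2.832, 1.341, 0.007]
force: [5.2, -8.8, -5.6]
finger_gap: 0.0299
gripper_force: 4.6
```

```bash
python3 -c "
from h import *
st()"
```

```text
t14.55 th(pos) 0.674 th(rot) 0.700 rad 0.1399 z 0.2001 F_tool [-3.52  9.52  5.69] gap 0.0299
```

Two full strokes with no rise, so I'll measure the return stroke at the same slow speed to see whether it clicks or drives.

Request:
{"op": "jog_arm", "data": {
  "series": [
    [[0.18,7,0],[0,0,-0.05],0.33],
    [[0.18,7,0],[0,0,-0.05],0.33],
    [[0.18,7,0],[0,0,-0.05],0.33]
  ]
}}

```text
clock: 14.92
tcp_pos: [0.4759, -0.0861, 0.2001]
ee_rot: [2.727, 1.557, 0.003]
force: [-0.6, 1.1, 0.4]
finger_gap: 0.0303
gripper_force: 0.2
```

```bash
python3 -c "
from h import *
st()"
```

```text
t14.93 th(pos) 0.545 th(rot) 0.547 rad 0.1393 z 0.2001 F_tool [ 0.62 -1.1  -0.42] gap 0.0303
```

Request:
{"op": "jog_arm", "data": {
  "series": [
    [[0.18,7,0],[0,0,-0.05],0.33]
  ]
}}

```text
clock: 15.05
tcp_pos: [0.4819, -0.0894, 0.2001]
ee_rot: [2.688, 1.625, 0.003]
force: [-1.2, 1.0, 0.7]
finger_gap: 0.0303
gripper_force: 0.3
```

Request:
{"op": "jog_arm", "data": {
  "series": [
    [[0.18,7,0],[0,0,-0.05],0.33]
  ]
}}

```text
clock: 15.18
tcp_pos: [0.488, -0.0923, 0.2]
ee_rot: [2.647, 1.692, 0.003]
force: [-1.6, 1.2, 0.5]
finger_gap: 0.0299
gripper_force: 1.0
```

Request:
{"op": "jog_arm", "data": {
  "series": [
    [[0.18,7,0],[0,0,-0.05],0.33]
  ]
}}

```text
clock: 15.3
tcp_pos: [0.4934, -0.0946, 0.2]
ee_rot: [-2.603, -1.756, -0.001]
force: [-4.6, 3.5, 2.8]
finger_gap: 0.03
gripper_force: 2.8
```

Request:
{"op": "jog_arm", "data": {
  "series": [
    [[0.18,7,0],[0,0,-0.05],0.33]
  ]
}}

```text
clock: 15.42
tcp_pos: [0.4986, -0.0963, 0.1999]
ee_rot: [-2.556, -1.819, 0.002]
force: [-6.7, 4.4, 5.5]
finger_gap: 0.0303
gripper_force: 4.2
```

Request:
{"op": "jog_arm", "data": {
  "series": [
    [[0.18,7,0],[0,0,-0.05],0.33]
  ]
}}

```text
clock: 15.55
tcp_pos: [0.5049, -0.0984, 0.1999]
ee_rot: [-2.509, -1.882, 0.003]
force: [-6.9, 5.0, 5.0]
finger_gap: 0.0303
gripper_force: 4.1
```

```bash
python3 -c "
from h import *
st()
im=r.camera('wrist');np.save('im5.npy',im);s0=r.camera('side');cv2.imwrite('pics/side5.png',cv2.resize(s0[175:265,295:405],None,fx=5,fy=5,interpolation=cv2.INTER_CUBIC)[:,:,::-1])
st()"
```

```text
t15.55 th(pos) 0.318 th(rot) 0.297 rad 0.1388 z 0.1999 F_tool [ 2.87 -8.   -4.94] gap 0.0303
t15.65 th(pos) 0.303 th(rot) 0.298 rad 0.1391 z 0.1999 F_tool [ 1.34 -4.49 -2.42] gap 0.0298
```

Request:
{"op": "jog_arm", "data": {
  "series": [
    [[0.18,7,0],[0,0,-0.05],0.33]
  ]
}}

```text
clock: 15.78
tcp_pos: [0.5116, -0.1004, 0.1998]
ee_rot: [-2.462, -1.944, 0.003]
force: [-8.6, 4.5, 6.2]
finger_gap: 0.03
gripper_force: 4.4
```

Request:
{"op": "jog_arm", "data": {
  "series": [
    [[0.18,7,0],[0,0,-0.05],0.33]
  ]
}}

```text
clock: 15.9
tcp_pos: [0.5184, -0.1019, 0.1999]
ee_rot: [-2.412, -2.006, 0.003]
force: [-8.0, 3.7, 5.8]
finger_gap: 0.03
gripper_force: 4.2
```

Request:
{"op": "jog_arm", "data": {
  "series": [
    [[0.18,7,0],[0,0,-0.05],0.33]
  ]
}}

```text
clock: 16.02
tcp_pos: [0.5279, -0.104, 0.1999]
ee_rot: [2.364, 2.068, 0.002]
force: [-0.8, -0.2, 1.3]
finger_gap: 0.0299
gripper_force: 0.4
```

Request:
{"op": "jog_arm", "data": {
  "series": [
    [[0.18,7,0],[0,0,-0.05],0.33]
  ]
}}

```text
clock: 16.15
tcp_pos: [0.5353, -0.1049, 0.1999]
ee_rot: [2.311, 2.126, 0.002]
force: [-0.7, 0.6, -0.7]
finger_gap: 0.0301
gripper_force: 0.3
```

Request:
{"op": "jog_arm", "data": {
  "series": [
    [[0.18,7,0],[0,0,-0.05],0.33]
  ]
}}

```text
clock: 16.27
tcp_pos: [0.5424, -0.1054, 0.1999]
ee_rot: [2.257, 2.183, 0.002]
force: [-1.9, -0.7, 0.4]
finger_gap: 0.0299
gripper_force: 0.3
```

```bash
python3 - <<'E'
from h import *
st()
def lev(im):
    b=cv2.resize(im[0:220,220:440],None,fx=2.5,fy=2.5,interpolation=cv2.INTER_CUBIC)[:,:,::-1].copy()
    h=cv2.cvtColor(b,cv2.COLOR_BGR2HSV);m=((h[...,0]<8)|(h[...,0]>172))&(h[...,1]>170)&(h[...,2]>90)
    n,l,s,c=cv2.connectedComponentsWithStats(m.astype(np.uint8))
    for i in range(1,n):
        if s[i,4]>600 and 200<s[i,0]<300 and s[i,1]<60:
            x,y,w,hh,a=s[i];ys,xs=np.where(l==i);print(s[i],xs[ys<y+hh*.2].mean()-xs[ys>y+hh*.8].mean())
    return b
lev(np.load("im5.npy"))
b=lev(r.camera("wrist"))
a=cv2.imread("pics/side5.png")
cv2.imwrite("pics/v6.png",np.hstack([cv2.resize(b,(400,400)),cv2.resize(a,(400,400))]))
st()
E
```

```text
t16.27 th(pos) 0.043 th(rot) 0.047 rad 0.1395 z 0.1999 F_tool [-0.81 -1.82 -0.41] gap 0.0299
[ 233   38   93  203 7210] 48.45552149965101
[ 222   30   77  208 7238] 34.02702720847296
t16.32 th(pos) 0.035 th(rot) 0.046 rad 0.1396 z 0.1998 F_tool [ 0.29  1.39 -0.8 ] gap 0.0303
```

View pics/v6.png

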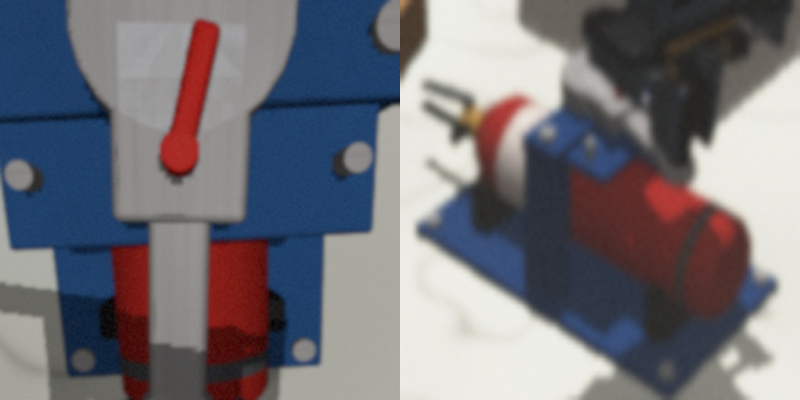

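The left half shows the lever still on the tighten side (pivot (180,152), tip (205,28)). The force trace shows a click, with push rising to about 8 N and dropping to about 1 N near 0.2 rad. So the ratchet works, and I finish the return stroke and tighten again.

Request:
{"op": "jog_arm", "data": {
  "series": [
    [[0.18,7,0],[0,0,-0.05],0.33],
    [[0.18,7,0],[0,0,-0.05],0.33]
  ]
}}

```text
clock: 16.58
tcp_pos: [0.5553, -0.1051, 0.1997]
ee_rot: [-2.147, -2.294, 0.0]
force: [-1.4, -0.1, 0.5]
finger_gap: 0.0302
gripper_force: 0.3
```

Request:
{"op": "jog_arm", "data": {
  "series": [
    [[0.18,7,0],[0,0,-0.05],0.33],
    [[0.18,7,0],[0,0,-0.05],0.33]
  ]
}}

```text
clock: 16.82
tcp_pos: [0.5667, -0.1036, 0.1995]
ee_rot: [-2.026, -2.395, 0.006]
force: [-8.7, -0.6, 4.6]
finger_gap: 0.0301
gripper_force: 4.2
```

Request:
{"op": "jog_arm", "data": {
  "series": [
    [[0.18,7,0],[0,0,-0.05],0.33],
    [[0.18,7,0],[0,0,-0.05],0.33]
  ]
}}

```text
clock: 17.08
tcp_pos: [0.5803, -0.1008, 0.1995]
ee_rot: [-1.904, -2.493, 0.007]
force: [-8.7, -0.5, 3.9]
finger_gap: 0.03
gripper_force: 4.3
```

Request:
{"op": "jog_arm", "data": {
  "series": [
    [[0.18,7,0],[0,0,-0.05],0.33],
    [[0.18,7,0],[0,0,-0.05],0.33]
  ]
}}

```text
clock: 17.32
tcp_pos: [0.5936, -0.0968, 0.1995]
ee_rot: [-1.778, -2.585, 0.007]
force: [-8.2, -1.5, 3.8]
finger_gap: 0.0297
gripper_force: 4.2
```

Request:
{"op": "jog_arm", "data": {
  "series": [
    [[0.18,7,0],[0,0,-0.05],0.33],
    [[0.18,7,0],[0,0,-0.05],0.33]
  ]
}}

```text
clock: 17.58
tcp_pos: [0.6065, -0.0913, 0.1995]
ee_rot: [-1.646, -2.671, 0.007]
force: [-8.0, -3.4, 2.6]
finger_gap: 0.03
gripper_force: 4.2
```

Request:
{"op": "jog_arm", "data": {
  "series": [
    [[0.18,7,0],[0,0,-0.05],0.33],
    [[0.18,7,0],[0,0,-0.05],0.33]
  ]
}}

```text
clock: 17.82
tcp_pos: [0.6188, -0.0847, 0.1995]
ee_rot: [-1.511, -2.75, 0.007]
force: [-7.6, -1.6, 3.2]
finger_gap: 0.03
gripper_force: 4.2
```

Request:
{"op": "jog_arm", "data": {
  "series": [
    [[0.18,7,0],[0,0,-0.05],0.33],
    [[0.18,7,0],[0,0,-0.05],0.33]
  ]
}}

```text
clock: 18.08
tcp_pos: [0.6303, -0.0769, 0.1995]
ee_rot: [-1.372, -2.822, 0.008]
force: [-7.4, -4.4, 2.7]
finger_gap: 0.0302
gripper_force: 4.2
```

```bash
python3 -c "
from h import *
st()"
```

```text
t18.07 th(pos) -0.634 th(rot) -0.652 rad 0.1390 z 0.1995 F_tool [ 1.14 -8.53 -2.66] gap 0.0302
```

The return stroke was mostly dragging the screw back with it: about 8 N steadily, with a click only after a pause. The pawl probably lifts slowly, so return strokes must be slow. I'll tighten first, then test a slow return.

Request:
{"op": "jog_arm", "data": {
  "series": [
    [[0.85,-15.4,0],[0,0,0.11],0.33],
    [[0.85,-15.4,0],[0,0,0.11],0.33],
    [[0.85,-15.4,0],[0,0,0.11],0.33],
    [[0.85,-15.4,0],[0,0,0.11],0.33],
    [[0.85,-15.4,0],[0,0,0.11],0.33]
  ]
}}

```text
clock: 18.7
tcp_pos: [0.5658, -0.1042, 0.1996]
ee_rot: [2.091, 2.336, 0.01]
force: [8.3, 1.9, -4.6]
finger_gap: 0.0303
gripper_force: 4.3
```

Request:
{"op": "jog_arm", "data": {
  "series": [
    [[0.85,-15.4,0],[0,0,0.11],0.33],
    [[0.85,-15.4,0],[0,0,0.11],0.33],
    [[0.85,-15.4,0],[0,0,0.11],0.33],
    [[0.85,-15.4,0],[0,0,0.11],0.33],
    [[0.85,-15.4,0],[0,0,0.11],0.33]
  ]
}}

```text
clock: 19.32
tcp_pos: [0.4906, -0.0941, 0.1996]
ee_rot: [2.645, 1.68, 0.009]
force: [8.0, -4.0, -7.6]
finger_gap: 0.0302
gripper_force: 4.8
```

Request:
{"op": "jog_arm", "data": {
  "series": [
    [[0.18,-7,0],[0,0,0.05],0.33],
    [[0.18,-7,0],[0,0,0.05],0.33],
    [[0.18,-7,0],[0,0,0.05],0.33],
    [[0.18,-7,0],[0,0,0.05],0.33],
    [[0.18,-7,0],[0,0,0.05],0.33]
  ]
}}

```text
clock: 19.95
tcp_pos: [0.4609, -0.0765, 0.1996]
ee_rot: [2.831, 1.34, 0.008]
force: [7.1, -8.1, -6.2]
finger_gap: 0.0303
gripper_force: 5.5
```

```bash
python3 -c "
from h import *
st()"
```

```text
t19.95 th(pos) 0.672 th(rot) 0.700 rad 0.1398 z 0.1996 F_tool [-1.79 10.57  6.32] gap 0.0303
```

Request:
{"op": "jog_arm", "data": {
  "series": [
    [[0.18,7,0],[0,0,-0.05],0.33],
    [[0.18,7,0],[0,0,-0.05],0.33],
    [[0.18,7,0],[0,0,-0.05],0.33],
    [[0.18,7,0],[0,0,-0.05],0.33],
    [[0.1,4.2,0],[0,0,-0.03],0.33]
  ]
}}

```text
clock: 20.58
tcp_pos: [0.4853, -0.0913, 0.1996]
ee_rot: [2.664, 1.664, 0.002]
force: [-0.3, 0.7, 0.9]
finger_gap: 0.0298
gripper_force: 0.3
```

Request:
{"op": "jog_arm", "data": {
  "series": [
    [[0,2.1,0],[0,0,-0.015],0.33],
    [[0,2.1,0],[0,0,-0.015],0.33]
  ]
}}

```text
clock: 20.82
tcp_pos: [0.4883, -0.0927, 0.1991]
ee_rot: [-2.638, -1.705, -0.0]
force: [-0.5, 1.1, 0.5]
finger_gap: 0.0302
gripper_force: 0.6
```

Request:
{"op": "jog_arm", "data": {
  "series": [
    [[0.1,2.1,0],[0,0,-0.015],0.33],
    [[0,2.1,0],[0,0,-0.015],0.33]
  ]
}}

```text
clock: 21.08
tcp_pos: [0.4921, -0.0944, 0.199]
ee_rot: [-2.612, -1.744, 0.001]
force: [-2.4, 1.8, 3.3]
finger_gap: 0.0297
gripper_force: 1.5
```

Request:
{"op": "jog_arm", "data": {
  "series": [
    [[0.1,2.1,0],[0,0,-0.015],0.33],
    [[0,2.1,0],[0,0,-0.015],0.33]
  ]
}}

```text
clock: 21.32
tcp_pos: [0.4957, -0.0958, 0.199]
ee_rot: [-2.585, -1.783, 0.002]
force: [-5.3, 1.6, 4.8]
finger_gap: 0.0302
gripper_force: 2.8
```

Request:
{"op": "jog_arm", "data": {
  "series": [
    [[0.1,2.1,0],[0,0,-0.015],0.33],
    [[0,2.1,0],[0,0,-0.015],0.33]
  ]
}}

```text
clock: 21.58
tcp_pos: [0.4993, -0.0971, 0.199]
ee_rot: [-2.557, -1.821, 0.002]
force: [-5.5, 2.3, 4.7]
finger_gap: 0.0301
gripper_force: 3.1
```

```bash
python3 -c "
from h import *
st()"
```

```text
t21.57 th(pos) 0.359 th(rot) 0.347 rad 0.1393 z 0.1990 F_tool [ 0.41 -6.   -4.73] gap 0.0301
```

The pad is now touching: about 10.6 N at the end of that stroke. The slow return peaks at about 6 N rather than 8, so slow is right, and I continue that way.

Request:
{"op": "jog_arm", "data": {
  "series": [
    [[0.1,2.1,0],[0,0,-0.015],0.33],
    [[0,2.1,0],[0,0,-0.015],0.33]
  ]
}}

```text
clock: 21.82
tcp_pos: [0.5032, -0.0984, 0.1989]
ee_rot: [-2.529, -1.859, 0.003]
force: [-5.5, 1.9, 4.7]
finger_gap: 0.0301
gripper_force: 3.2
```

Request:
{"op": "jog_arm", "data": {
  "series": [
    [[0.1,2.1,0],[0,0,-0.015],0.33],
    [[0,2.1,0],[0,0,-0.015],0.33]
  ]
}}

```text
clock: 22.08
tcp_pos: [0.5071, -0.0996, 0.1989]
ee_rot: [-2.501, -1.897, 0.003]
force: [-6.2, 2.4, 5.5]
finger_gap: 0.0302
gripper_force: 3.3
```

Request:
{"op": "jog_arm", "data": {
  "series": [
    [[0.1,2.1,0],[0,0,-0.015],0.33],
    [[0,2.1,0],[0,0,-0.015],0.33]
  ]
}}

```text
clock: 22.32
tcp_pos: [0.5111, -0.1007, 0.199]
ee_rot: [-2.473, -1.934, 0.004]
force: [-6.6, 1.8, 4.4]
finger_gap: 0.0303
gripper_force: 3.4
```

Request:
{"op": "jog_arm", "data": {
  "series": [
    [[0.1,2.1,0],[0,0,-0.015],0.33],
    [[0,2.1,0],[0,0,-0.015],0.33]
  ]
}}

```text
clock: 22.58
tcp_pos: [0.5151, -0.1016, 0.1989]
ee_rot: [-2.443, -1.971, 0.004]
force: [-6.4, 2.3, 5.2]
finger_gap: 0.0305
gripper_force: 3.5
```

Request:
{"op": "jog_arm", "data": {
  "series": [
    [[0.1,2.1,0],[0,0,-0.015],0.33],
    [[0,2.1,0],[0,0,-0.015],0.33]
  ]
}}

```text
clock: 22.82
tcp_pos: [0.5192, -0.1025, 0.1989]
ee_rot: [-2.413, -2.008, 0.004]
force: [-7.6, 2.3, 5.7]
finger_gap: 0.0301
gripper_force: 3.6
```

```bash
python3 -c "
from h import *
st()"
```

```text
t22.82 th(pos) 0.211 th(rot) 0.196 rad 0.1392 z 0.1989 F_tool [ 0.85 -7.86 -5.71] gap 0.0301
```

Request:
{"op": "jog_arm", "data": {
  "series": [
    [[0,0,0],[0,0,0],0.33],
    [[0,0,0],[0,0,0],0.33]
  ]
}}

```text
clock: 23.08
tcp_pos: [0.5195, -0.1026, 0.1989]
ee_rot: [-2.414, -2.008, 0.004]
force: [-6.0, 1.1, 4.8]
finger_gap: 0.0299
gripper_force: 3.0
```

```bash
cat >> h.py <<'E'
def lev():
    im=r.camera("wrist")
    b=cv2.resize(im[0:220,220:440],None,fx=2.5,fy=2.5,interpolation=cv2.INTER_CUBIC)[:,:,::-1].copy()
    h=cv2.cvtColor(b,cv2.COLOR_BGR2HSV);m=((h[...,0]<8)|(h[...,0]>172))&(h[...,1]>170)&(h[...,2]>90)
    n,l,s,c=cv2.connectedComponentsWithStats(m.astype(np.uint8))
    for i in range(1,n):
        if s[i,4]>600 and 180<s[i,0]<300 and s[i,1]<60:
            x,y,w,hh,a=s[i];ys,xs=np.where(l==i);dx=xs[ys<y+hh*.2].mean()-xs[ys>y+hh*.8].mean()
            print("lever ~%.2f"%(.36+np.arcsin(np.clip(dx/4.1/.82/34,-1,1))))
E
python3 -c "
from h import *
st();lev()"
```

```text
t23.07 th(pos) 0.209 th(rot) 0.197 rad 0.1392 z 0.1989 F_tool [ 0.02 -6.16 -4.76] gap 0.0299
lever ~0.78
```

Request:
{"op": "jog_arm", "data": {
  "series": [
    [[0.18,7,0],[0,0,-0.05],0.33]
  ]
}}

```text
clock: 23.25
tcp_pos: [0.5255, -0.1035, 0.1989]
ee_rot: [-2.361, -2.068, 0.005]
force: [-6.9, 0.7, 4.0]
finger_gap: 0.0302
gripper_force: 3.7
```

Request:
{"op": "jog_arm", "data": {
  "series": [
    [[0.18,7,0],[0,0,-0.05],0.33]
  ]
}}

```text
clock: 23.38
tcp_pos: [0.5328, -0.1045, 0.1989]
ee_rot: [-2.308, -2.127, 0.005]
force: [-7.6, 0.7, 4.7]
finger_gap: 0.03
gripper_force: 3.8
```

Request:
{"op": "jog_arm", "data": {
  "series": [
    [[0.18,7,0],[0,0,-0.05],0.33]
  ]
}}

```text
clock: 23.5
tcp_pos: [0.5398, -0.105, 0.1989]
ee_rot: [-2.254, -2.184, 0.005]
force: [-7.7, -0.0, 5.3]
finger_gap: 0.0303
gripper_force: 4.0
```

```bash
python3 -c "
from h import *
st();lev();st()"
```

```text
t23.50 th(pos) 0.062 th(rot) 0.045 rad 0.1391 z 0.1989 F_tool [-0.25 -7.7  -5.25] gap 0.0303
lever ~0.79
t23.55 th(pos) 0.051 th(rot) 0.044 rad 0.1392 z 0.1989 F_tool [ 0.01 -0.55 -1.29] gap 0.0302
```

Request:
{"op": "jog_arm", "data": {
  "series": [
    [[0.18,7,0],[0,0,-0.05],0.33]
  ]
}}

```text
clock: 23.68
tcp_pos: [0.5469, -0.1051, 0.1988]
ee_rot: [-2.2, -2.239, 0.005]
force: [-8.1, 0.1, 3.3]
finger_gap: 0.0297
gripper_force: 1.9
```

Request:
{"op": "jog_arm", "data": {
  "series": [
    [[0.18,7,0],[0,0,-0.05],0.33]
  ]
}}

```text
clock: 23.8
tcp_pos: [0.5564, -0.105, 0.1988]
ee_rot: [2.143, 2.294, 0.001]
force: [-0.2, -0.1, 0.6]
finger_gap: 0.0302
gripper_force: 0.3
```

```bash
python3 -c "
from h import *
st();lev();st()"
```

```text
t23.80 th(pos) -0.058 th(rot) -0.054 rad 0.1394 z 0.1988 F_tool [-0.08 -0.25 -0.64] gap 0.0302
lever ~0.81
t23.85 th(pos) -0.066 th(rot) -0.055 rad 0.1394 z 0.1988 F_tool [-0.79  0.95 -1.  ] gap 0.0303
```

Request:
{"op": "jog_arm", "data": {
  "series": [
    [[0.18,7,0],[0,0,-0.05],0.33]
  ]
}}

```text
clock: 23.98
tcp_pos: [0.5635, -0.1043, 0.1988]
ee_rot: [2.087, 2.346, 0.001]
force: [0.6, 0.7, 0.4]
finger_gap: 0.0302
gripper_force: 0.0
```

Request:
{"op": "jog_arm", "data": {
  "series": [
    [[0.18,7,0],[0,0,-0.05],0.33]
  ]
}}

```text
clock: 24.1
tcp_pos: [0.5703, -0.1032, 0.1987]
ee_rot: [2.027, 2.398, 0.001]
force: [0.8, 0.4, 1.1]
finger_gap: 0.0302
gripper_force: 0.3
```

```bash
python3 -c "
from h import *
st();lev();st()"
```

```text
t24.10 th(pos) -0.158 th(rot) -0.154 rad 0.1393 z 0.1987 F_tool [ 0.29  0.85 -1.09] gap 0.0302
lever ~0.85
t24.15 th(pos) -0.165 th(rot) -0.155 rad 0.1393 z 0.1987 F_tool [ 0.82  1.19 -0.38] gap 0.0302
```

Request:
{"op": "jog_arm", "data": {
  "series": [
    [[0.18,7,0],[0,0,-0.05],0.33]
  ]
}}

```text
clock: 24.28
tcp_pos: [0.5766, -0.1019, 0.1987]
ee_rot: [1.968, 2.448, -0.0]
force: [0.3, 0.4, 1.0]
finger_gap: 0.0301
gripper_force: 0.6
```

```bash
python3 -c "
from h import *
st();lev();st()"
```

```text
t24.27 th(pos) -0.205 th(rot) -0.203 rad 0.1392 z 0.1987 F_tool [ 0.3   0.35 -0.99] gap 0.0301
lever ~0.85
t24.32 th(pos) -0.212 th(rot) -0.204 rad 0.1392 z 0.1987 F_tool [-0.2  -0.33  0.86] gap 0.0303
```

A click came near -0.02, so the next clockwise stroke should gain about 0.35 rad net. Going clockwise at the baseline speed (free run: push about 8.5 N, pad reading 4.2–4.4) and watching for a push of about 12 N with the pad reading near 6.

Request:
{"op": "jog_arm", "data": {
  "series": [
    [[0.18,-7,0],[0,0,0.05],0.33],
    [[0.18,-7,0],[0,0,0.05],0.33],
    [[0.18,-7,0],[0,0,0.05],0.33]
  ]
}}

```text
clock: 24.7
tcp_pos: [0.5562, -0.1048, 0.1988]
ee_rot: [2.149, 2.289, 0.002]
force: [2.7, 1.0, -1.9]
finger_gap: 0.0301
gripper_force: 1.3
```

Request:
{"op": "jog_arm", "data": {
  "series": [
    [[0.18,-7,0],[0,0,0.05],0.33],
    [[0.18,-7,0],[0,0,0.05],0.33]
  ]
}}

```text
clock: 24.95
tcp_pos: [0.545, -0.1049, 0.1988]
ee_rot: [2.258, 2.175, 0.009]
force: [8.9, 1.1, -5.8]
finger_gap: 0.0305
gripper_force: 4.5
```

```bash
python3 -c "
from h import *
st()"
```

```text
t24.95 th(pos) 0.024 th(rot) 0.051 rad 0.1389 z 0.1988 F_tool [1.45 8.76 5.86] gap 0.0305
```

Request:
{"op": "jog_arm", "data": {
  "series": [
    [[0.18,-7,0],[0,0,0.05],0.33],
    [[0.18,-7,0],[0,0,0.05],0.33]
  ]
}}

```text
clock: 25.2
tcp_pos: [0.5315, -0.104, 0.1988]
ee_rot: [2.363, 2.059, 0.01]
force: [9.4, -1.3, -6.6]
finger_gap: 0.0301
gripper_force: 4.8
```

```bash
python3 -c "
from h import *
st()"
```

```text
t25.20 th(pos) 0.122 th(rot) 0.151 rad 0.1389 z 0.1988 F_tool [0.04 9.39 6.66] gap 0.0301
```

Request:
{"op": "jog_arm", "data": {
  "series": [
    [[0.18,-7,0],[0,0,0.05],0.33],
    [[0.18,-7,0],[0,0,0.05],0.33]
  ]
}}

```text
clock: 25.45
tcp_pos: [0.5179, -0.1019, 0.1988]
ee_rot: [2.463, 1.938, 0.01]
force: [9.3, -2.1, -7.3]
finger_gap: 0.0302
gripper_force: 5.1
```

```bash
python3 -c "
from h import *
st()"
```

```text
t25.45 th(pos) 0.221 th(rot) 0.251 rad 0.1389 z 0.1988 F_tool [0.14 9.42 7.35] gap 0.0302
```

Request:
{"op": "jog_arm", "data": {
  "series": [
    [[0.18,-7,0],[0,0,0.05],0.33],
    [[0.18,-7,0],[0,0,0.05],0.33]
  ]
}}

```text
clock: 25.7
tcp_pos: [0.5045, -0.0984, 0.1988]
ee_rot: [2.556, 1.813, 0.01]
force: [10.4, -3.0, -7.2]
finger_gap: 0.0298
gripper_force: 5.4
```

```bash
python3 -c "
from h import *
st()"
```

```text
t25.70 th(pos) 0.321 th(rot) 0.351 rad 0.1389 z 0.1988 F_tool [ 0.59 10.78  7.35] gap 0.0298
```

Request:
{"op": "jog_arm", "data": {
  "series": [
    [[0.18,-7,0],[0,0,0.05],0.33],
    [[0.18,-7,0],[0,0,0.05],0.33]
  ]
}}

```text
clock: 25.95
tcp_pos: [0.4916, -0.0936, 0.1988]
ee_rot: [2.643, 1.682, 0.009]
force: [9.8, -4.6, -7.0]
finger_gap: 0.0303
gripper_force: 5.6
```

```bash
python3 -c "
from h import *
st()"
```

```text
t25.95 th(pos) 0.420 th(rot) 0.451 rad 0.1390 z 0.1988 F_tool [-0.02 10.8   7.13] gap 0.0303
```

Request:
{"op": "jog_arm", "data": {
  "series": [
    [[0.18,-7,0],[0,0,0.05],0.33],
    [[0.18,-7,0],[0,0,0.05],0.33]
  ]
}}

```text
clock: 26.2
tcp_pos: [0.4791, -0.0875, 0.1988]
ee_rot: [2.723, 1.548, 0.009]
force: [9.6, -5.6, -8.4]
finger_gap: 0.0306
gripper_force: 5.9
```

```bash
python3 -c "
from h import *
st()"
```

```text
t26.20 th(pos) 0.520 th(rot) 0.550 rad 0.1390 z 0.1988 F_tool [ 0.14 11.03  8.51] gap 0.0306
```

Request:
{"op": "jog_arm", "data": {
  "series": [
    [[0.18,-7,0],[0,0,0.05],0.33]
  ]
}}

```text
clock: 26.32
tcp_pos: [0.4731, -0.0841, 0.1988]
ee_rot: [2.761, 1.48, 0.009]
force: [9.2, -7.8, -8.1]
finger_gap: 0.0305
gripper_force: 6.1
```

```bash
python3 -c "
from h import *
st()"
```

```text
t26.32 th(pos) 0.570 th(rot) 0.600 rad 0.1390 z 0.1988 F_tool [-1.4  11.93  8.24] gap 0.0305
```

Request:
{"op": "jog_arm", "data": {
  "series": [
    [[0,2,0],[0,0,0],0.33],
    [[0,2,0],[0,0,0],0.6],
    [[0,0,0],[0,0,0],0.6],
    [[0,0,0],[0,0,0],0.6]
  ]
}}

```text
clock: 26.82
tcp_pos: [0.4725, -0.0837, 0.199]
ee_rot: [2.767, 1.487, 0.001]
force: [0.8, 0.4, 0.1]
finger_gap: 0.0543
gripper_force: 0.5
```

Request:
{"op": "jog_arm", "data": {
  "series": [
    [[0,0,-20],[0,0,0],0.6],
    [[0,0,-30],[0,0,0],0.6],
    [[0,0,-30],[0,0,0],0.6],
    [[0,0,0],[0,0,0],0.6],
    [[0,0,0],[0,0,0],0.6]
  ]
}}

```text
clock: 27.45
tcp_pos: [0.4715, -0.0835, 0.2778]
ee_rot: [-2.766, -1.487, 0.003]
force: [-0.7, -0.3, -0.3]
finger_gap: 0.0549
gripper_force: 0.0
```

```bash
python3 -c "
from h import *
st()
im=r.camera('wrist');cv2.imwrite('pics/w9.png',im[:,:,::-1])"
```

```text
t27.45 th(pos) 0.582 th(rot) 0.598 rad 0.1394 z 0.2778 F_tool [-0.59 -0.4   0.3 ] gap 0.0549
```

View pics/w9.png

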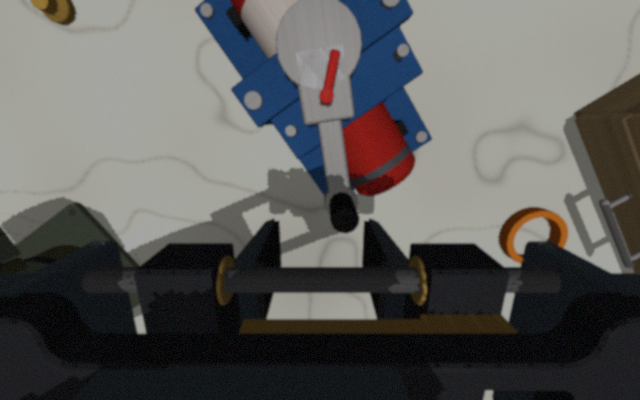

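The grip top is now at (343,212), so the handle sprang back about 0.1 rad within the ratchet play; the lever at (334,55)–(327,100) is still on tighten. I'll re-check that the clamping push holds.

```bash
python3 - <<'E'
from h import *
g=onz("wrist",(343,210),.238);q=g-H;th=np.arctan2(-q[0],-q[1])+YAW;print(g,np.hypot(*q),th)
a=pose(th,.1395,0,.278);show(*a,2);
E
```

```text
[ 0.49084269 -0.08463398] 0.13104104719643142 0.4522656763935906
[[0.7, 9.0, -0.3], [-0.0014, 0.0005, -0.0727]]
[[0.0, 9.1, -0.2], [-0.0014, 0.0005, -0.0727]]
```

Request:
{"op": "jog_arm", "data": {
  "series": [
    [[0.7,9,0],[0,0,-0.073],0.5],
    [[0,9,0],[0,0,-0.073],0.5],
    [[0,0,25],[0,0,0],0.5],
    [[0,0,27],[0,0,0],0.5],
    [[0,0,26],[0,0,0],0.33]
  ]
}}

```text
clock: 28.12
tcp_pos: [0.4871, -0.0923, 0.1987]
ee_rot: [-2.649, -1.684, 0.003]
force: [0.4, -0.6, -0.6]
finger_gap: 0.038
gripper_force: 0.0
```

Request:
{"op": "jog_arm", "data": {
  "series": [
    [[0,0,0],[0,0,0],0.33],
    [[0,0,0],[0,0,0],0.33],
    [[0.18,-7,0],[0,0,0.05],0.33]
  ]
}}

```text
clock: 28.5
tcp_pos: [0.4832, -0.0897, 0.202]
ee_rot: [2.692, 1.616, 0.004]
force: [2.0, -0.3, -1.6]
finger_gap: 0.0305
gripper_force: 1.3
```

```bash
python3 -c "
from h import *
st()"
```

```text
t28.50 th(pos) 0.486 th(rot) 0.503 rad 0.1390 z 0.2020 F_tool [0.73 1.91 1.62] gap 0.0305
```

Request:
{"op": "jog_arm", "data": {
  "series": [
    [[0.18,-7,0],[0,0,0.05],0.33]
  ]
}}

```text
clock: 28.62
tcp_pos: [0.478, -0.0868, 0.2021]
ee_rot: [2.729, 1.547, 0.006]
force: [6.2, -2.8, -4.6]
finger_gap: 0.0304
gripper_force: 3.5
```

```bash
python3 -c "
from h import *
st()"
```

```text
t28.62 th(pos) 0.529 th(rot) 0.553 rad 0.1389 z 0.2021 F_tool [0.76 6.77 4.69] gap 0.0304
```

Request:
{"op": "jog_arm", "data": {
  "series": [
    [[0.18,-7,0],[0,0,0.05],0.33]
  ]
}}

```text
clock: 28.75
tcp_pos: [0.4734, -0.0839, 0.2021]
ee_rot: [2.764, 1.477, 0.009]
force: [10.7, -6.4, -8.7]
finger_gap: 0.0299
gripper_force: 5.8
```

```bash
python3 -c "
from h import *
st()"
```

```text
t28.75 th(pos) 0.568 th(rot) 0.603 rad 0.1387 z 0.2021 F_tool [ 0.63 12.37  8.85] gap 0.0299
```

The push is back to about 12.4 N at the same angle, so the screw held and the rise is about 3.5 N. Releasing and retreating.

Request:
{"op": "jog_arm", "data": {
  "series": [
    [[0,3.5,0],[0,0,0],0.33],
    [[0,3.5,0],[0,0,0],0.5],
    [[0,5,0],[0,0,0],0.8],
    [[0,0,0],[0,0,0],0.8],
    [[0,0,0],[0,0,0],0.8]
  ]
}}

```text
clock: 29.38
tcp_pos: [0.4796, -0.0888, 0.201]
ee_rot: [-2.77, -1.482, 0.001]
force: [-0.1, -0.4, 0.1]
finger_gap: 0.0674
gripper_force: 0.0
```

Request:
{"op": "jog_arm", "data": {
  "series": [
    [[0,0,-20],[0,0,0],0.8],
    [[0,0,-40],[0,0,0],0.8],
    [[0,0,-40],[0,0,0],0.8],
    [[0,0,0],[0,0,0],0.8],
    [[0,0,0],[0,0,0],0.8]
  ]
}}

```text
clock: 30.0
tcp_pos: [0.4792, -0.0887, 0.3002]
ee_rot: [-2.769, -1.482, 0.002]
force: [-1.1, 0.3, -0.3]
finger_gap: 0.073
gripper_force: 0.0
```

```bash
python3 -c "
from h import *
st();lev()
print(r.job_done())"
```

```text
t30.00 th(pos) 0.515 th(rot) 0.602 rad 0.1399 z 0.3002 F_tool [-0.35 -1.15  0.33] gap 0.0730
the job is handed in; nothing more can be done
None
```

I flipped the lever to tighten and screwed the pad down until the clockwise push had risen about 3.5 N (8.5 N running free, about 12 N at the end). I then let go, backed clear without touching the loose things, and handed in at 30 s; the result was not reported.

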